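Crank up the dish lift under the aquarium

ROBOT

A 7-joint arm with a two-finger parallel gripper is mounted at the origin on the work surface. World frame = base frame: x ahead of the robot, y to its left, z up, the work surface at z = 0. Lengths are in m, angles in rad, forces in N, time in s.
With the tool pointing down it reaches from about 0.4 to 0.75 m from the base axis. Payload 19.5 kg.
Tool frame: the origin (TCP) lies midway between the tips of the shut fingers; the grasp point (between the pads) lies 19 mm behind it (arm.tcp_to_grasp is the distance from the TCP to the grasp point, in m); y points along the fingers, z is the direction in which the jaws open and shut, and the axes are right-handed (so a half turn about y gives the same grasp; the last joint's range is limited). The gripper opens to 85 mm and grips with 20 to 120 N. Pads are 22 mm wide; open, the fingers measure 114 mm over their backs; the gripper's body (76 mm by 85 mm) begins 54 mm behind the grasp point. The pads swing forward as they close: fully open they stand 13 mm farther back than shut.
Start: joints at [-1.268, 0.707, -0.028, 1.485, 0.022, 0.951, -0.075], TCP at [0.194, 0.541, 0.231] pointing down, gripper open.
Joint ranges: [-2.71, 2.71], [-0.32, 2.16], [-1.57, 1.52], [0, 2.45], [-1.46, 4.6], [0, 2.02], [-2.83, 2.83]. Speed limits (rad/s): [1.89, 1.89, 2.57, 2.57, 3.01, 3.01, 3.01].

INTERFACE

Orientations are given as a rotation vector (axis times angle).
In Python, from workcell import arm, vision gives the robot as it stands.
- The arm moves only by the tool drive_tool, never from a script. Its argument "steps" is a list of rows, each a list of 7 numbers: the shift along the tool's x, y, z in units of 30 mm (1.0 is 30 mm), then the turn, a rotation vector about the tool's x, y, z in units of 6 degrees (1.0 is 6 degrees), then the closure in counts, from 0 (fully open) to 255 (shut). In form: [[x, y, z, wx, wy, wz, grip], ...]. A call has exactly 10 rows; each row shifts and turns the pose as measured when the row begins, along the tool's axes as they then stand; what a row does not reach is not made up. A row lasts 1/10 s, in which the tool goes at most 50 mm and 8.59 degrees, less where a joint would pass 70% of its speed; a pose out of reach is approached as far as the arm can. A call is refused whole if a number of a shift passes 1 or a number of a turn 1, either way. A call with a gripper value outside its range is refused whole. The fingers move at their own pace and stop on an object; "newtons" is the grip in N (left out, the last holds). Time passes only in rows, so rows that do not move let the fingers close, or fill a call up. It gives the time, the measured TCP pose, the force and the opening at its end, in the units of the state.
- arm.observe(): the state, without advancing time (a new reading comes with each control period).
- vision.get_image(name): name is "scene" or "top" or "wrist"; returns a dict with "pixels" (480x640x3 uint8, red, green, blue), "mtx" (3x3 intrinsics, pixels), "origin" and "rotation" of the camera in the world; the wrist camera has in their place "hand_eye" (4x4, takes a point from camera to tool coordinates, whose origin is the TCP and whose axes are the tool frame's). Camera axes: x right, y down, z forward; pixel columns grow to the right and rows downward; lengths in m; the calibration is good to about 2 mm. The wrist camera is an equidistant fisheye: a pixel r from the principal point sees the ray r / f radians off the axis. A picture is of the moment at which its call begins: read the wrist's pose just before it. There is no depth.
- arm.job_done(): hands the job in, once; it reports no verdict.
The state is a dict: "time_s": time; "qpos": joint angles; "qd": joint speeds; "joint_torque": joint torques, N m; "tcp_pos": TCP position; "tcp_rot": TCP orientation; "wrist_force": force on the tool from outside, world axes, zero at the start; "ft_torque": the same for the moment, N m; "finger_gap": finger opening in m.
Only numpy, scipy, OpenCV 4.12 (cv2) and the standard library are available. Lean on these libraries where they do the work, as an engineer would, in place of code of your own. Each camera call takes 0.05 s, during which the arm holds its last target.

TASK

Fit the loose crank fully down onto the square shaft of the lift stand, then wind it two full turns clockwise (seen from above) to raise the glass dish on the platform. Let go and leave the crank on the shaft, with the dish still upright on the platform and the tweezers, jar and cleaning magnet where they were.

Things in the scene. Friction and masses are not known exactly. Their poses are not given: they have to be found in the camera images.
- crank_hub (a point): Centre of the crank's steel hub, 40 x 40 mm square, 50 mm tall, standing upright on the table; this point is 25 mm above its underside. x points along the arm to the handle, z up. The flat steel arm is 22 mm wide and 8 mm thick, its underside 34 mm above the hub's underside; an upright black handle stands at its end. The whole crank weighs about 0.45 kg.
- crank_handle (a point): Centre of the crank's handle, a freely spinning upright plastic sleeve, 26 mm in diameter and 44 mm tall (its top is 87 mm above the hub's underside), 80 mm from the hub's axis. The sleeve turns on its pin, so it can be held without turning the hand while it is wound round. Axes as for crank_hub.
- crank_foot (a point): Centre of the mouth of the square socket in the hub's underside: 20 x 20 mm, its sides parallel to the hub's, 32 mm deep. It fits the shaft in any of the four quarter turns. Fully on, the hub rests on the shaft's collar and this point is 28 mm below shaft_top. Axes as for crank_hub.
- shaft_top (a point): Top of the lift stand's upright steel shaft, 18 x 18 mm square, tapered to 11.5 mm over its top 8 mm, rising 28 mm above a round collar 44 mm in diameter, on a grey gearbox 90 x 90 mm and 75 mm tall fixed to the table. This point is 108 mm above the table. z up; x and y square to the shaft's faces, turning with it. The crank has 1 mm play each side, so the two may differ by about 0.1 rad.
- shaft (a joint): Angle of the shaft in rad: 0 at the start, grows as it is wound clockwise seen from above (6.28 a turn). It turns with about 0.2 N m of friction, so about 3 N at the handle, and stays where it is left. There is a stop at -0.35 and one far beyond three turns.
- platform_top (a point): Centre of the top of the stand's white platform, 140 x 140 mm, 200 mm from the shaft; 58 mm above the table at the start. It rises 18 mm for each turn of the shaft.
- dish: Clear glass dish, 100 mm in diameter and 30 mm tall, loose on the platform; origin at the centre of its underside, z up.
- tweezers: Bystander: steel tweezers, 160 mm long, lying flat; origin near the middle, x along them.
- jar: Bystander: jar with a lid, 64 mm in diameter, 85 mm tall; origin under its centre.
- magnet: Bystander: black glass-cleaning magnet with a bow handle, 70 x 45 mm, 43 mm tall; origin under its centre.
Not all that is in view belongs to the job. Leave any orange look-alike of the part that bears crank_hub alone. Leave any blue look-alike of the dish alone.

How it is judged:
On the way, in this order (a step that is already met when the one before it is completed fails the run):
1. the crank is fully down on the square shaft, which is not yet wound (horizontal distance between crank_foot and shaft_top below 0.006 m and z of crank_foot in the frame of shaft_top below -0.022 m and angle between crank_foot's own z axis and vertical below 0.12 rad and value of joint shaft below 0.8 rad), for 0.2 s.
2. the shaft has been wound one turn with the crank on it (horizontal distance between crank_foot and shaft_top below 0.006 m and z of crank_foot in the frame of shaft_top below -0.022 m and angle between crank_foot's own z axis and vertical below 0.12 rad and value of joint shaft above 5.9832 rad).
At the end, for the whole second after the job is handed in: The crank sits upright on the shaft (at most 6 mm above the collar, within 6 mm of the axis and 0.12 rad of upright), the shaft has been wound clockwise two turns (12.57 rad) within 1 rad, and the dish rests upright on the platform, within 50 mm of its centre (horizontal distance between crank_foot and shaft_top below 0.006 m and z of crank_foot in the frame of shaft_top below -0.022 m and angle between crank_foot's own z axis and vertical below 0.12 rad and horizontal distance between dish and platform_top below 0.05 m and z of dish in the frame of platform_top between -0.006 and 0.01 m and angle between dish's own z axis and vertical below 0.15 rad and value of joint shaft between 11.5664 and 13.5664 rad and linear speed of dish below 0.02 m/s); the robot touches nothing.
It fails at once if the tweezers, jar or magnet is moved more than 30 mm (distance of any of tweezers, jar, magnet from where it was at the start of the episode above 0.03 m).
It fails at once if the dish falls off the platform or tips over (z of dish in the frame of platform_top below -0.015 m or angle between dish's own z axis and vertical above 0.5 rad).
It also fails if it takes over 72 s, if anything falls off the work surface, if the arm or the gripper's body presses on something with over 40 N, if the wrist force passes 120 N, or if a joint passes its speed limit or range.

## Working session

There is one attempt and no reset: what is moved stays moved. The work goes in short steps, Python scripts to look and compute and a tool call to move; the robot and the scene stay as the last step left them, time stands still between calls to the robot, and variables do not carry over. Pictures are saved under pics/ and viewed, and the job is handed in when it is done.

Besides the shell and the picture viewer there is one more tool, called after "Call:" as name([rows], argument=value, ...), one row to a line, values as JSON. drive_tool: Moves the arm, as the interface text tells. Its arguments: {"type":"object","properties":{"steps":{"type":"array"},"newtons":{"type":"number"}},"required":["steps"]}

```bash
ls; mkdir -p pics
python3 - <<'E'
from workcell import arm, vision
import cv2,numpy as np
s=arm.observe()
for k in s: print(k,np.round(s[k],4))
print(arm.tcp_to_grasp)
for n in ["scene","top","wrist"]:
    im=vision.get_image(n); cv2.imwrite(f"pics/{n}0.png",im["pixels"][:,:,::-1])
    print(n,{k:np.round(v,4).tolist() for k,v in im.items() if k!="pixels"})
E
```

```text
pics
time_s 0.0
qpos [-1.2677  0.7071 -0.0276  1.485   0.022   0.9509 -0.0755]
qd [-0.0002 -0.0008 -0.0009  0.0004 -0.0015 -0.0014  0.0004]
joint_torque [ 2.00000e-04 -8.83217e+01  1.23470e+00 -2.36167e+01  1.68000e-02
  6.50000e-03 -0.00000e+00]
tcp_pos [0.1942 0.5409 0.2308]
tcp_rot [-1.555   0.2707 -0.2704]
wrist_force [ 0.2808 -0.6622  0.1755]
ft_torque [-0.0059  0.0055 -0.0377]
finger_gap 0.0853
0.0187
scene {'mtx': [[595.0066, 0.0, 311.6869], [0.0, 595.0066, 243.3129], [0.0, 0.0, 1.0]], 'origin': [1.2819, -0.877, 1.0382], 'rotation': [-2.1438, -0.7696, 0.3499]}
top {'mtx': [[569.0655, 0.0, 319.0521], [0.0, 569.0655, 241.759], [0.0, 0.0, 1.0]], 'origin': [0.3834, 0.0246, 1.5127], 'rotation': [-2.1312, 2.1577, -0.1087]}
wrist {'mtx': [[371.6483, 0.0, 310.04], [0.0, 371.6483, 241.4656], [0.0, 0.0, 1.0]], 'hand_eye': [[-0.0012, 0.9575, 0.2886, -0.0748], [-0.0006, -0.2886, 0.9575, -0.1441], [1.0, 0.0009, 0.0009, -0.0001], [0.0, 0.0, 0.0, 1.0]]}
```

View pics/scene0.png

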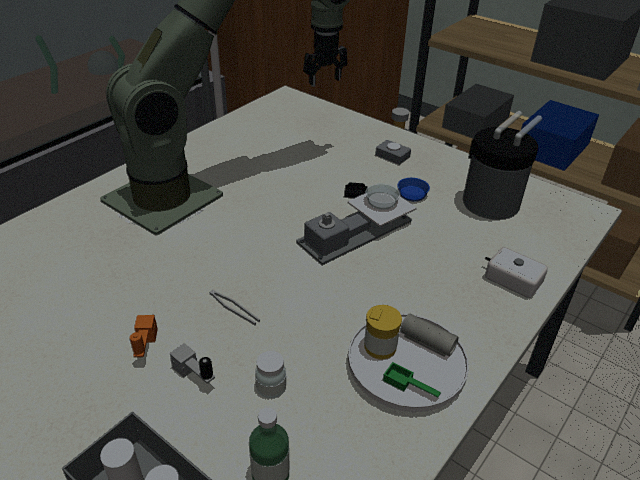

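View pics/top0.png

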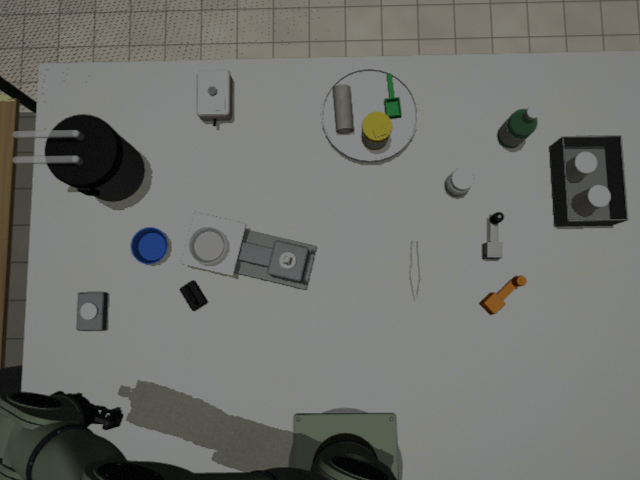

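View pics/wrist0.png

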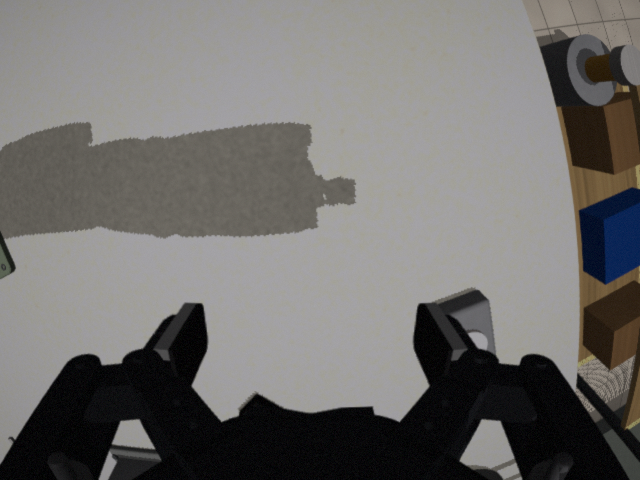

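```bash
cat > h.py <<'E'
import numpy as np,cv2
from scipy.spatial.transform import Rotation as R
from workcell import arm,vision
def ray(im,uv,st=None):
    M=im["mtx"]; x=(uv[0]-M[0,2])/M[0,0]; y=(uv[1]-M[1,2])/M[1,1]
    if "hand_eye" in im:
        r=np.hypot(x,y); d=np.array([x/r*np.sin(r),y/r*np.sin(r),np.cos(r)]) if r>0 else np.array([0,0,1.])
        T=im["hand_eye"]; Rt=R.from_rotvec(st["tcp_rot"]).as_matrix()
        return Rt@T[:3,3]+st["tcp_pos"], Rt@T[:3,:3]@d
    d=R.from_rotvec(np.ravel(im["rotation"])).as_matrix() if np.size(im["rotation"])==3 else np.array(im["rotation"])
    d=d@np.array([x,y,1.]); return np.array(im["origin"]),d/np.linalg.norm(d)
def plane(r,z): o,d=r; return o+d*(z-o[2])/d[2]
def tri(*rs):
    A=np.zeros((3,3));b=np.zeros(3)
    for o,d in rs:
        P=np.eye(3)-np.outer(d,d);A+=P;b+=P@o
    p=np.linalg.solve(A,b); return p,[round(1000*np.linalg.norm(np.cross(p-o,d)),1) for o,d in rs]
def crop(px,c,w,h,k,name):
    x0=int(c[0]-w/2);y0=int(c[1]-h/2); p=px[max(y0,0):y0+h,max(x0,0):x0+w]
    cv2.imwrite(name,cv2.resize(p,None,fx=k,fy=k,interpolation=cv2.INTER_CUBIC)[:,:,::-1]); return x0,y0
E
python3 - <<'E'
from h import *
t=cv2.imread("pics/top0.png")[:,:,::-1]; s=cv2.imread("pics/scene0.png")[:,:,::-1]
a=np.zeros((600,800,3),np.uint8)
def put(px,x0,y0,w,h,r,c): a[r*300:r*300+300,c*400:c*400+400]=cv2.resize(px[y0:y0+h,x0:x0+w],(400,300),interpolation=cv2.INTER_CUBIC)
put(t,460,200,80,60,0,0); put(t,250,230,80,60,0,1); put(s,150,330,80,60,1,0); put(s,290,200,80,60,1,1)
cv2.imwrite("pics/crops0.png",a[:,:,::-1])
E
```

```text
(no output)
```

View pics/crops0.png

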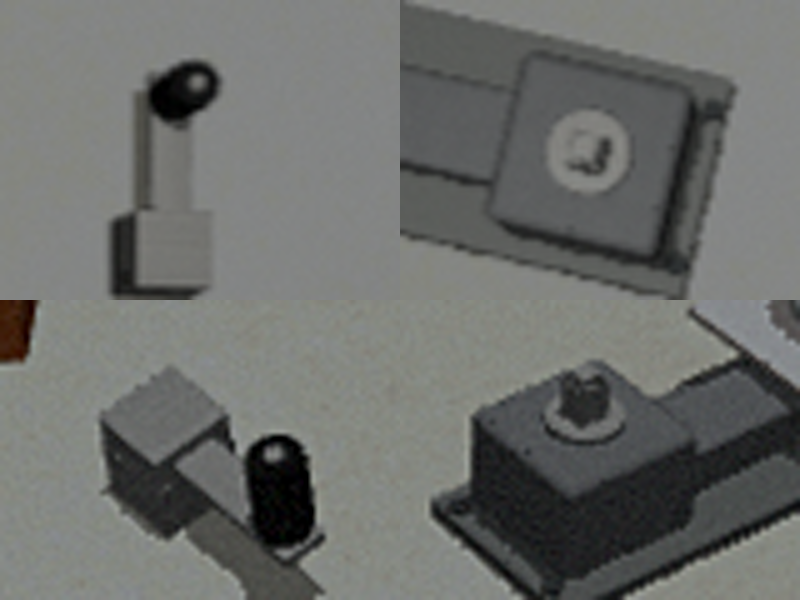

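Run:
```python
from h import *
T=vision.get_image("top");S=vision.get_image("scene")
P={}
for n,a,b in [("hubtop",(494.8,249.8),(183,353)),("handletop",(500.5,215.2),(205.4,359.4)),("shafttop",(288,259.6),(327.6,215.6)),("orange hub",(492,303),(146,324))]:
    p,e=tri(ray(T,a),ray(S,b)); P[n]=p; print(n,p.round(4),e,np.hypot(*p[:2]).round(3))
for n,a,z in [("hubtop",(494.8,249.8),.05),("handletop",(500.5,215.2),.087),("shafttop",(288,259.6),.108),("dish",(208,246),.075),("twz",(414,272),0.005),("jar",(459,183),.085),("magnet",(194,296),.02)]:
    print(n,plane(ray(T,a),z).round(4))
for n,b,z in [("hubtop",(183,353),.05),("handletop",(205.4,359.4),.087),("shafttop",(327.6,215.6),.108)]:
    print('S',n,plane(ray(S,b),z).round(4))
d=P["handletop"]-P["hubtop"];print(np.degrees(np.arctan2(d[1],d[0])),np.hypot(*d[:2]))
# gearbox orientation, top face corners in top view
g=[(250+(x-400)/5,230+y/5) for x,y in [(527,50),(695,98),(655,255),(490,215)]]
g=np.array([plane(ray(T,q),.075)[:2] for q in g]);print(g.round(3),g.mean(0))
for i in range(4):
    v=g[(i+1)%4]-g[i];print(np.linalg.norm(v).round(3),np.degrees(np.arctan2(v[1],v[0])).round(1))
s=arm.observe();print(s["time_s"],R.from_rotvec(s["tcp_rot"]).as_matrix().round(3))
```

```text
hubtop [ 0.5435 -0.3912  0.0449] [np.float64(1.3), np.float64(1.3)] 0.67
handletop [ 0.6257 -0.3964  0.0916] [np.float64(1.4), np.float64(1.4)] 0.741
shafttop [0.5208 0.1386 0.101 ] [np.float64(2.4), np.float64(2.4)] 0.539
orange hub [ 0.4066 -0.3815  0.0338] [np.float64(0.1), np.float64(0.1)] 0.558
hubtop [ 0.5421 -0.3907  0.05  ]
handletop [ 0.6255 -0.3988  0.087 ]
shafttop [0.5182 0.1364 0.108 ]
dish [0.559  0.3439 0.075 ]
twz [ 0.4908 -0.1888  0.005 ]
jar [ 0.7106 -0.2988  0.085 ]
magnet [0.4339 0.3912 0.02  ]
S hubtop [ 0.5483 -0.3929  0.05  ]
S handletop [ 0.6235 -0.3932  0.087 ]
S shafttop [0.528  0.1329 0.108 ]
-3.6273504772161163 0.08237034388054101
[[0.572 0.171]
 [0.546 0.085]
 [0.467 0.106]
 [0.488 0.19 ]] [0.51824756 0.13817977]
0.089 -106.8
0.082 165.3
0.086 75.7
0.086 -12.7
0.25 [[ 0.941 -0.     0.338]
 [-0.338 -0.     0.941]
 [ 0.    -1.    -0.   ]]
```

Call:
drive_tool([
  [1, 0, -0.6, 0, 0, 0, 0],
  [1, 0, -0.6, 0, 0, 0, 0],
  [1, 0, -0.6, 0, 0, 0, 0],
  [1, 0, -0.6, 0, 0, 0, 0],
  [1, 0, -0.6, 0, 0, 0, 0],
  [1, 0, -0.6, 0, 0, 0, 0],
  [1, 0, -0.6, 0, 0, 0, 0],
  [1, 0, -0.6, 0, 0, 0, 0],
  [1, 0, -0.6, 0, 0, 0, 0],
  [1, 0, -0.6, 0, 0, 0, 0],
])

```text
time_s: 1.25
tcp_pos: [0.4206, 0.2634, 0.2298]
tcp_rot: [-1.555, 0.266, -0.263]
wrist_force: [-0.0, -0.4, -0.3]
finger_gap: 0.0855
```

Call:
drive_tool([
  [0.9, 0, -0.56, 0, 0, 0, 0],
  [0.9, 0, -0.56, 0, 0, 0, 0],
  [0.9, 0, -0.56, 0, 0, 0, 0],
  [0.9, 0, -0.56, 0, 0, 0, 0],
  [0.8, 0, -0.5, 0, 0, 0, 0],
  [0, 0, 0, 0, -0.5, 0, 0],
  [0, 0, 0, 0, -0.5, 0, 0],
  [0, 0, 0, 0, 0, 0, 0],
  [0, 0, 0, 0, 0, 0, 0],
  [0, 0, 0, 0, 0, 0, 0],
])

```text
time_s: 2.25
tcp_pos: [0.524, 0.1309, 0.229]
tcp_rot: [-1.564, 0.189, -0.187]
wrist_force: [-0.1, -0.3, -1.3]
finger_gap: 0.0854
```

Run:
```python
from h import *
s=arm.observe(); im=vision.get_image("wrist"); cv2.imwrite("pics/w1.png",im["pixels"][:,:,::-1]); np.savez("w1.npz",**im,**{"tcp_pos":s["tcp_pos"],"tcp_rot":s["tcp_rot"]})
print(s["tcp_pos"],R.from_rotvec(s["tcp_rot"]).as_matrix().round(3),s["time_s"])
print(crop(im["pixels"],(320,245),160,120,5,"pics/w1c.png"))
```

```text
[0.52402351 0.13089966 0.22900686] [[ 0.972 -0.002  0.237]
 [-0.237 -0.002  0.972]
 [-0.001 -1.    -0.002]] 2.25
(240, 185)
```

View pics/w1.png

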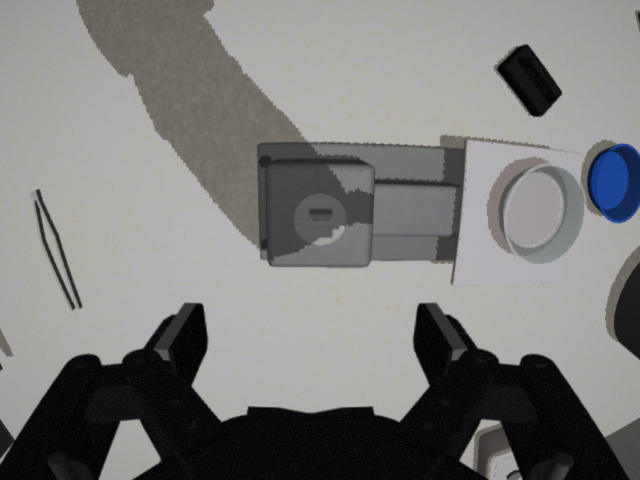

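View pics/w1c.png

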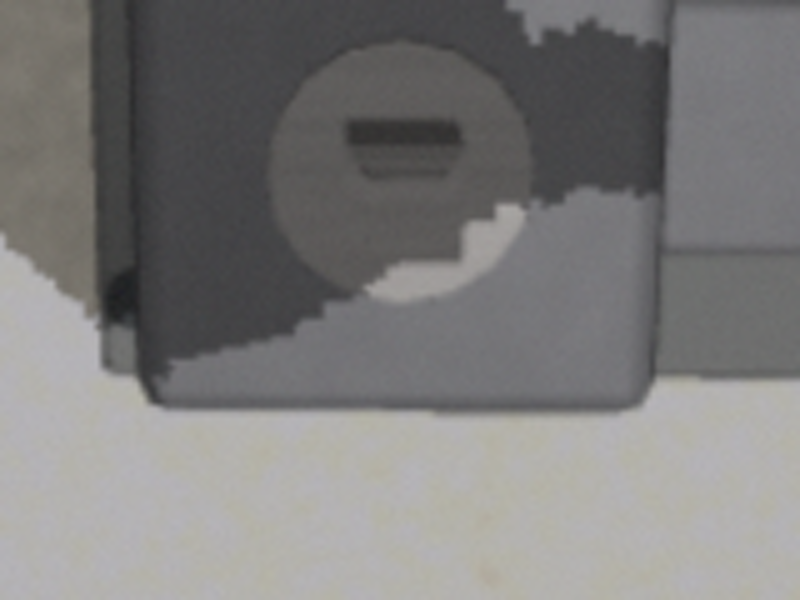

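Run:
```python
from h import *
w=np.load("w1.npz"); im={k:w[k] for k in ("mtx","hand_eye")}; st={k:w[k] for k in("tcp_pos","tcp_rot")}
f=lambda x,y,z: plane(ray(im,(240+(x-0)/5,185+y/5),st),z)
print("collar c",f(400,170,.08).round(4), "diam", np.linalg.norm(f(270,170,.08)-f(530,170,.08)).round(4),np.linalg.norm(f(400,40,.08)-f(400,300,.08)).round(4))
def yaw(a,b): v=b-a; return np.degrees(np.arctan2(v[1],v[0])).round(2), np.linalg.norm(v).round(4)
for n,a,b,z in [("base edge",(346,120),(463,120),.08),("taper start",(346,146),(463,146),.1),("top edge",(365,178),(447,178),.108),("gb bottom",(150,405),(650,408),.075)]:
    A,B=f(*a,z),f(*b,z); print(n,((A+B)/2).round(4),yaw(A,B))
print("tool yaw x",np.degrees(np.arctan2(-.237,.972)))
# two-view height check: top-camera collar/shaft vs wrist
T=vision.get_image("top")
print(tri(ray(T,(289,260)),ray(im,(320,219),st)))
```

```text
collar c [0.5205 0.1401 0.08  ] diam 0.0422 0.0434
base edge [0.5126 0.1427 0.08  ] (np.float64(76.48), np.float64(0.0189))
taper start [0.5123 0.1422 0.1   ] (np.float64(76.47), np.float64(0.0176))
top edge [0.5153 0.1415 0.108 ] (np.float64(76.45), np.float64(0.012))
gb bottom [0.5622 0.1306 0.075 ] (np.float64(75.96), np.float64(0.0862))
tool yaw x -13.702889966747374
(array([0.52207784, 0.13838866, 0.06835705]), [np.float64(1.8), np.float64(1.8)])
```

Call:
drive_tool([
  [0.28, 0, -1, 0, 0, 0, 0],
  [0.28, 0, -1, 0, 0, 0, 0],
  [0.28, 0, -1, 0, 0, 0, 0],
  [0.28, 0, -1, 0, 0, 0, 0],
  [0.28, 0, -1, 0, 0, 0, 0],
  [0.28, 0, -1, 0, 0, 0, 0],
  [0.28, 0, -1, 0, 0, 0, 0],
  [0.28, 0, -1, 0, 0, 0, 0],
  [0.28, 0, -1, 0, 0, 0, 0],
  [0.28, 0, -1, 0, 0, 0, 0],
])

```text
time_s: 3.35
tcp_pos: [0.5355, -0.1854, 0.2295]
tcp_rot: [-1.562, 0.183, -0.183]
wrist_force: [0.5, -0.3, -0.8]
finger_gap: 0.0854
```

Call:
drive_tool([
  [0.28, 0, -1, 0, 0, 0, 0],
  [0.28, 0, -1, 0, 0, 0, 0],
  [0.28, 0, -1, 0, 0, 0, 0],
  [0.28, 0, -1, 0, 0, 0, 0],
  [0.25, 0, -0.9, 0, 0, 0, 0],
  [0.25, 0, -0.9, 0, 0, 0, 0],
  [0.2, 0, -0.5, 0, -0.9, 0, 0],
  [0, 0, 0, 0, -0.9, 0, 0],
  [0, 0, 0, 0, 0, 0, 0],
  [0, 0, 0, 0, 0, 0, 0],
])

```text
time_s: 4.35
tcp_pos: [0.5433, -0.393, 0.2284]
tcp_rot: [-1.571, 0.04, -0.037]
wrist_force: [-0.5, 0.3, 0.9]
finger_gap: 0.0851
```

Run:
```python
from h import *
s=arm.observe(); im=vision.get_image("wrist"); cv2.imwrite("pics/w2.png",im["pixels"][:,:,::-1]); np.savez("w2.npz",**im,**{"tcp_pos":s["tcp_pos"],"tcp_rot":s["tcp_rot"]})
print(s["tcp_pos"],R.from_rotvec(s["tcp_rot"]).as_matrix().round(3),s["time_s"])
print(crop(im["pixels"],(320,250),160,120,5,"pics/w2c.png"))
```

```text
[ 0.5433063  -0.39297163  0.22839879] [[ 0.999 -0.002  0.049]
 [-0.049 -0.     0.999]
 [-0.002 -1.    -0.   ]] 4.35
(240, 190)
```

View pics/w2.png

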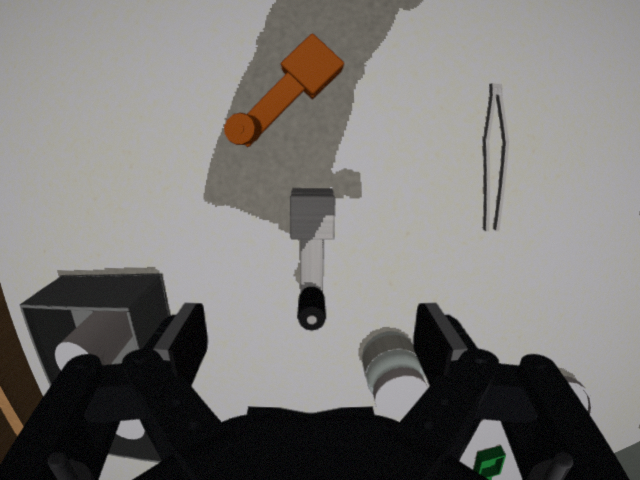

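View pics/w2c.png

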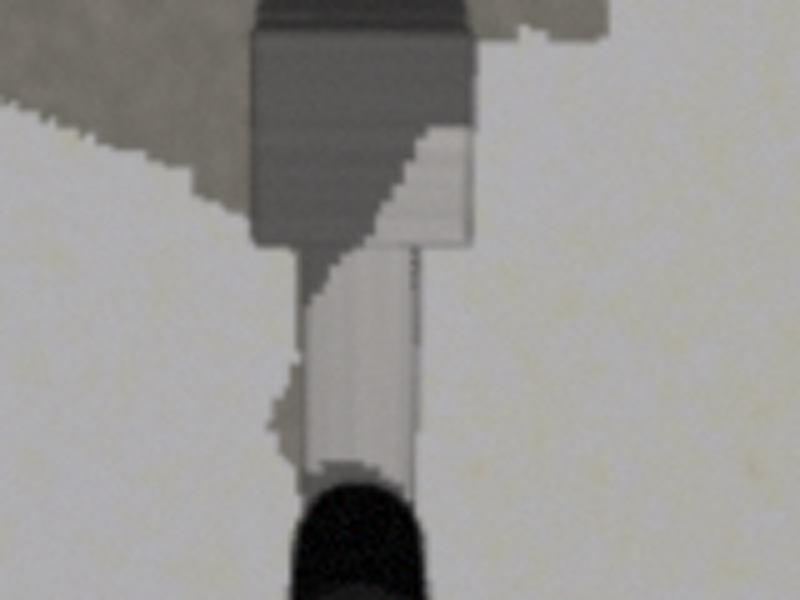

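Run:
```python
from h import *
w=np.load("w2.npz"); im={k:w[k] for k in ("mtx","hand_eye")}; st={k:w[k] for k in("tcp_pos","tcp_rot")}
g=lambda x,y:(240+x/5,190+y/5)
T=vision.get_image("top");S=vision.get_image("scene")
print("hub tri",tri(ray(T,(494.8,249.8)),ray(S,(183,353)),ray(im,g(362,138),st)))
print("handle tri",tri(ray(T,(500.5,215.2)),ray(S,(205.4,359.4)),ray(im,(312,320),st)))
f=lambda x,y,z: plane(ray(im,g(x,y),st),z)
c=[f(x,y,.05) for x,y in [(252,32),(472,32),(472,245),(252,245)]]
print(np.mean(c,0).round(4)); 
for i in range(4):
    v=c[(i+1)%4]-c[i]; print(np.linalg.norm(v).round(4),np.degrees(np.arctan2(v[1],v[0])).round(1))
h=plane(ray(im,(312,320),st),.087);print(h.round(4)); d=h-np.mean(c,0); print(np.hypot(*d[:2]),np.degrees(np.arctan2(d[1],d[0])))
a,b=f(305,300,.042),f(305,450,.042);print("arm L",np.degrees(np.arctan2(*(b-a)[1::-1])))
a,b=f(412,300,.042),f(412,450,.042);print("arm R",np.degrees(np.arctan2(*(b-a)[1::-1])))
```

```text
hub tri (array([ 0.54387615, -0.39091614,  0.04534769]), [np.float64(1.7), np.float64(0.9), np.float64(0.9)])
handle tri (array([ 0.62494051, -0.39567735,  0.0903736 ]), [np.float64(2.0), np.float64(1.2), np.float64(1.4)])
[ 0.5438 -0.3903  0.05  ]
0.0387 87.3
0.0391 -1.8
0.0399 -92.7
0.0391 176.5
[ 0.6258 -0.3946  0.087 ]
0.08214828413106731 -3.0378929054979174
arm L -3.1895457673687475
arm R -2.1092612145476255
```

Call:
drive_tool([
  [0, 0.9, 0.08, 0, 0, 0, 0],
  [0, 0.9, 0, 0, 0, 0, 0],
  [0, 0.9, 0, 0, 0, 0, 0],
  [0, 0.9, 0, 0, 0, 0, 0],
  [0, 0.9, 0, 0, 0, 0, 0],
  [0, 0.6, 0, 0, 0, 0, 0],
  [0, 0.4, 0, 0, 0, 0, 0],
  [0, 0.2, 0, 0, 0, 0, 0],
  [0, 0, 0, 0, 0, 0, 0],
  [0, 0, 0, 0, 0, 0, 0],
])

```text
time_s: 5.5
tcp_pos: [0.5462, -0.3882, 0.0549]
tcp_rot: [-1.574, 0.04, -0.046]
wrist_force: [0.8, -0.1, 0.4]
finger_gap: 0.086
```

Run:
```python
from h import *
s=arm.observe(); im=vision.get_image("wrist"); cv2.imwrite("pics/w3.png",im["pixels"][:,:,::-1])
print(s["tcp_pos"],R.from_rotvec(s["tcp_rot"]).as_matrix().round(3),s["time_s"])
```

```text
[ 0.54623498 -0.38817986  0.05492737] [[ 0.998  0.003  0.055]
 [-0.055 -0.004  0.998]
 [ 0.003 -1.    -0.003]] 5.5
```

View pics/w3.png

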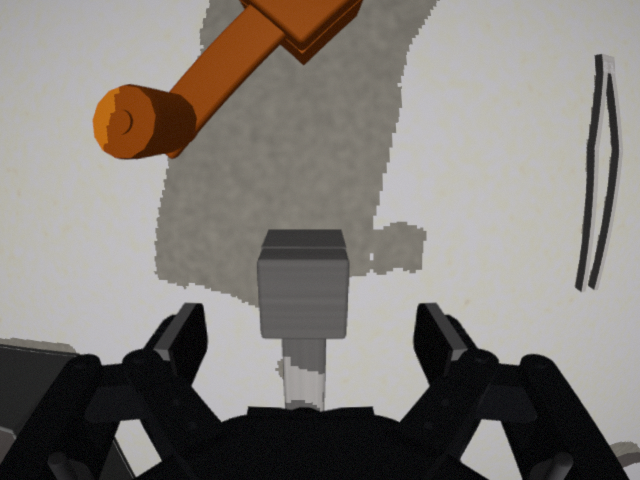

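Call:
drive_tool([
  [-0.08, 0.4, -0.08, 0, -0.1, 0, 0],
  [0, 0.4, 0, 0, 0, 0, 0],
  [0, 0.4, 0, 0, 0, 0, 0],
  [0, 0.2, 0, 0, 0, 0, 0],
  [0, 0, 0, 0, 0, 0, 0],
  [0, 0, 0, 0, 0, 0, 120],
  [0, 0, 0, 0, 0, 0, 120],
  [0, 0, 0, 0, 0, 0, 120],
  [0, 0, 0, 0, 0, 0, 200],
  [0, 0, 0, 0, 0, 0, 200],
], newtons=50)

```text
time_s: 6.55
tcp_pos: [0.5441, -0.3913, 0.0109]
tcp_rot: [-1.575, 0.031, -0.038]
wrist_force: [-0.1, -0.5, -4.2]
finger_gap: 0.0396
```

Call:
drive_tool([
  [0, 0, 0, 0, 0, 0, 200],
  [0, -0.3, 0, 0, 0, 0, 200],
  [0, -0.7, 0, 0, 0, 0, 200],
  [0, -0.8, 0, 0, 0, 0, 200],
  [0, -0.8, 0, 0, 0, 0, 200],
  [0, -0.8, 0, 0, 0, 0, 200],
  [0, -0.8, 0, 0, 0, 0, 200],
  [0, -0.8, 0, 0, 0, 0, 200],
  [0, -0.3, 0, 0, 0, 0, 200],
  [0, 0, 0, 0, 0, 0, 200],
])

```text
time_s: 7.55
tcp_pos: [0.5425, -0.3898, 0.1793]
tcp_rot: [-1.574, 0.031, -0.037]
wrist_force: [-0.1, -0.2, -4.3]
finger_gap: 0.0391
```

Run:
```python
from h import *
s=arm.observe(); im=vision.get_image("wrist"); cv2.imwrite("pics/w4.png",im["pixels"][:,:,::-1])
np.savez("w4.npz",**im,**{"tcp_pos":s["tcp_pos"],"tcp_rot":s["tcp_rot"]})
print(s["tcp_pos"],R.from_rotvec(s["tcp_rot"]).as_matrix().round(3),s["time_s"],s["wrist_force"],s["ft_torque"])
```

```text
[ 0.54245607 -0.38979501  0.17925381] [[ 0.999  0.004  0.043]
 [-0.043 -0.004  0.999]
 [ 0.004 -1.    -0.004]] 7.55 [-0.1396489  -0.18732988 -4.2711019 ] [-0.0132815   0.07350254  0.01269005]
```

View pics/w4.png

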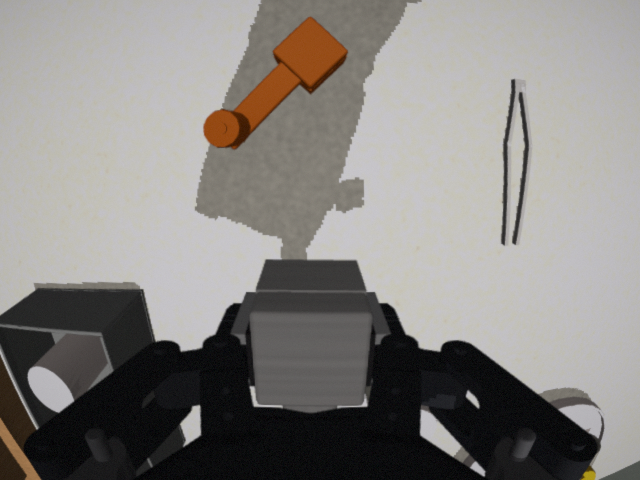

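Run:
```python
from h import *
w=np.load("w4.npz"); im={k:w[k] for k in ("mtx","hand_eye")}
px=w["pixels"]; crop(px,(310,330),160,120,5,"pics/w4c.png")
st={"tcp_pos":np.zeros(3),"tcp_rot":np.zeros(3)}
def py(uv,y): o,d=ray(im,uv,st); return o+d*(y-o[1])/d[1]
for y in(-.044,-.039,-.034):
    c=np.array([py(u,y) for u in [(248,312),(372,312),(366,405),(256,405)]]); print(y,c.mean(0).round(4),(c[2]-c[1]).round(4),(c[1]-c[0]).round(4),(c[2]-c[3]).round(4))
```

```text
-0.044 [-0.0031 -0.044   0.0006] [ 0.038 -0.     0.001] [-0.      0.      0.0379] [0.    0.    0.039]
-0.039 [ 0.0005 -0.039   0.0006] [0.0399 0.     0.001 ] [-0.      0.      0.0398] [0.     0.     0.0409]
-0.034 [ 0.0041 -0.034   0.0006] [0.0418 0.     0.001 ] [-0.      0.      0.0417] [0.     0.     0.0429]
```

View pics/w4c.png

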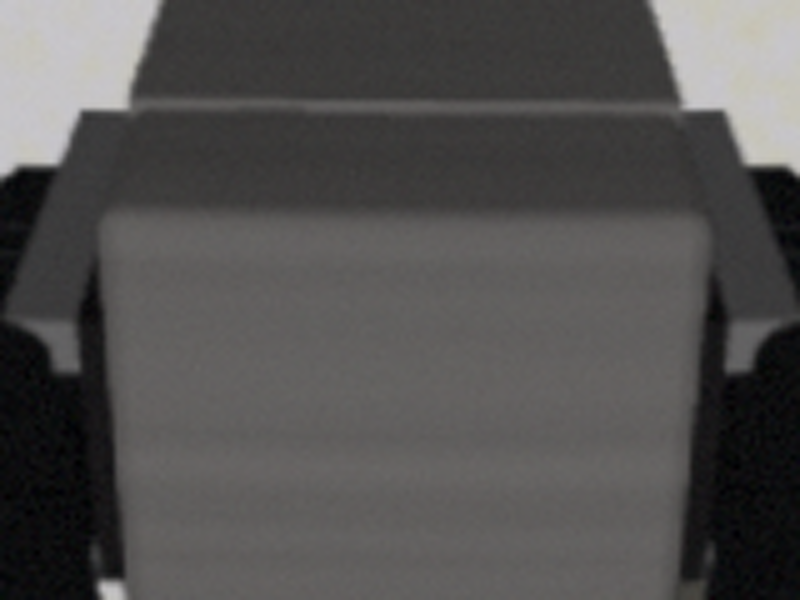

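Call:
drive_tool([
  [-0.08, 0, 0.6, 0, 0, 0, 200],
  [-0.08, 0, 0.95, 0, 0, 0, 200],
  [-0.08, 0, 0.95, 0, 0, 0, 200],
  [-0.08, 0, 0.95, 0, 0, 0, 200],
  [-0.08, 0, 0.95, 0, 0, 0, 200],
  [-0.08, 0, 0.95, 0, 0, 0, 200],
  [-0.08, 0, 0.95, 0, 0, 0, 200],
  [-0.08, 0, 0.95, 0, 0, 0, 200],
  [-0.08, 0, 0.95, 0, 0, 0, 200],
  [-0.08, 0, 0.95, 0, 0, 0, 200],
])

```text
time_s: 8.6
tcp_pos: [0.5236, -0.1066, 0.1651]
tcp_rot: [-1.569, 0.049, -0.028]
wrist_force: [1.0, 0.4, -4.9]
finger_gap: 0.0393
```

Call:
drive_tool([
  [-0.06, -0.1, 0.95, 0, 0, 0, 200],
  [-0.06, -0.1, 0.95, 0, 0, 0, 200],
  [-0.06, -0.05, 0.95, 0, 0, 0, 200],
  [-0.06, 0, 0.95, 0, 0, 0, 200],
  [-0.06, 0, 0.95, 0, 0, 0, 200],
  [-0.06, 0, 0.95, 0, 0, 0, 200],
  [-0.06, 0, 0.95, 0, 0, 0, 200],
  [-0.06, 0, 0.8, 0, 0.9, 0, 200],
  [0, 0, 0.3, 0, 0.9, 0, 200],
  [0, 0, 0, 0, 0, 0, 200],
])

```text
time_s: 9.6
tcp_pos: [0.5148, 0.1396, 0.1628]
tcp_rot: [-1.564, 0.21, -0.164]
wrist_force: [0.5, -1.1, -4.6]
finger_gap: 0.0395
```

```bash
cat > d.py <<'E'
from h import *
import sys
# tool-frame correction to target x y z yaw, tool upright
def corr(x,y,z,yawdeg,q=False):
    s=arm.observe(); Rt=R.from_rotvec(s["tcp_rot"]).as_matrix()
    c,n=np.cos(np.radians(yawdeg)),np.sin(np.radians(yawdeg))
    G=np.column_stack([[c,n,0],[0,0,-1],[-n,c,0]])
    d=Rt.T@(np.array([x,y,z])-s["tcp_pos"])/.03
    w=np.degrees(R.from_matrix(Rt.T@G).as_rotvec())/6
    print("t",round(s["time_s"],2),"pos",s["tcp_pos"].round(4),"yaw",np.degrees(np.arctan2(Rt[1,0],Rt[0,0])).round(2),"gap",round(float(s["finger_gap"]),4),"F",s["wrist_force"].round(1),"M",s["ft_torque"].round(2))
    print("shift units",d.round(2),"turn units",w.round(2))
if __name__=="__main__": corr(*map(float,sys.argv[1:5]))
E
python3 d.py 0.5208 0.1402 0.150 -13.6
```

```text
t 9.6 pos [0.5148 0.1396 0.1628] yaw -13.65 gap 0.0395 F [ 0.5 -1.1 -4.6] M [-0.08 -0.06 -0.01]
shift units [0.2  0.42 0.07] turn units [ 0.05 -0.01 -0.28]
```

Call:
drive_tool([
  [0.2, 0.4, 0.07, 0.05, 0, -0.28, 200],
  [0, 0.3, 0, 0, 0, 0, 200],
  [0, 0.2, 0, 0, 0, 0, 200],
  [0, 0, 0, 0, 0, 0, 200],
  [0, 0, 0, 0, 0, 0, 200],
  [0, 0, 0, 0, 0, 0, 200],
  [0, 0, 0, 0, 0, 0, 200],
  [0, 0, 0, 0, 0, 0, 200],
  [0, 0, 0, 0, 0, 0, 200],
  [0, 0, 0, 0, 0, 0, 200],
])

```text
time_s: 10.6
tcp_pos: [0.5201, 0.1368, 0.1333]
tcp_rot: [-1.565, 0.184, -0.18]
wrist_force: [-0.2, -0.7, -3.8]
finger_gap: 0.0394
```

```bash
python3 d.py 0.5208 0.1402 0.0909 -13.6
python3 - <<'E'
from h import *
im=vision.get_image("scene"); print(crop(im["pixels"],(335,200),120,90,6,"pics/s5.png"))
E
```

```text
t 10.6 pos [0.5201 0.1368 0.1333] yaw -13.26 gap 0.0394 F [-0.2 -0.7 -3.8] M [-0.01  0.06  0.04]
shift units [0.   1.41 0.12] turn units [ 0.02  0.06 -0.03]
(275, 155)
```

View pics/s5.png

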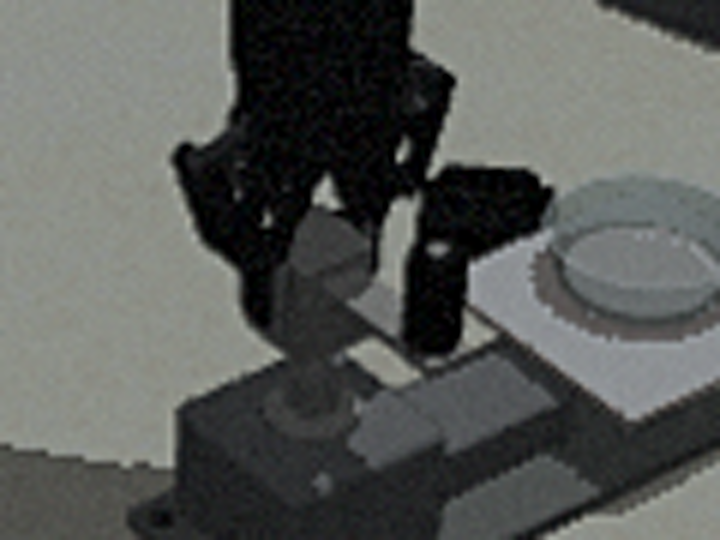

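Call:
drive_tool([
  [0, 0, 0.12, 0, 0.06, 0, 200],
  [0, 0.1, 0, 0, 0, 0, 200],
  [0, 0.15, 0, 0, 0, 0, 200],
  [0, 0.15, 0, 0, 0, 0, 200],
  [0, 0.15, 0, 0, 0, 0, 200],
  [0, 0.15, 0, 0, 0, 0, 200],
  [0, 0.15, 0, 0, 0, 0, 200],
  [0, 0.1, 0, 0, 0, 0, 200],
  [0, 0, 0, 0, 0, 0, 200],
  [0, 0, 0, 0, 0, 0, 200],
])

```text
time_s: 11.65
tcp_pos: [0.5206, 0.1405, 0.1016]
tcp_rot: [-1.565, 0.19, -0.184]
wrist_force: [0.7, -0.6, -3.8]
finger_gap: 0.0394
```

```bash
python3 d.py 0.5208 0.1402 0.0909 -13.6
```

```text
t 11.65 pos [0.5206 0.1405 0.1016] yaw -13.65 gap 0.0394 F [ 0.7 -0.6 -3.8] M [-0.05  0.1  -0.01]
shift units [ 0.01  0.36 -0.01] turn units [ 0.03 -0.01 -0.03]
```

Call:
drive_tool([
  [0, 0.1, 0, 0, 0, 0, 200],
  [0, 0.1, 0, 0, 0, 0, 200],
  [0, 0.1, 0, 0, 0, 0, 200],
  [0, 0.05, 0, 0, 0, 0, 200],
  [0, 0.05, 0, 0, 0, 0, 200],
  [0, 0, 0, 0, 0, 0, 200],
  [0, 0, 0, 0, 0, 0, 200],
  [0, 0, 0, 0, 0, 0, 200],
  [0, 0, 0, 0, 0, 0, 200],
  [0, 0, 0, 0, 0, 0, 200],
])

```text
time_s: 12.65
tcp_pos: [0.5208, 0.1404, 0.0908]
tcp_rot: [-1.565, 0.189, -0.186]
wrist_force: [-0.5, -0.5, 1.3]
finger_gap: 0.0398
```

```bash
python3 d.py 0.5208 0.1402 0.0909 -13.6
```

```text
t 12.65 pos [0.5208 0.1404 0.0908] yaw -13.66 gap 0.0398 F [-0.5 -0.5  1.3] M [-0.25  0.32  0.01]
shift units [ 0.   -0.   -0.01] turn units [ 0.02 -0.01 -0.02]
```

Call:
drive_tool([
  [0, 0, 0, 0, 0, 0, 100],
  [0, 0, 0, 0, 0, 0, 0],
  [0, 0, 0, 0, 0, 0, 0],
  [0, 0, 0, 0, 0, 0, 0],
  [0, -0.3, 0, 0, 0, 0, 0],
  [0, -0.8, 0, 0, 0, 0, 0],
  [0, -0.9, 0, 0, 0, 0, 0],
  [0, -0.9, 0, 0, 0, 0, 0],
  [0, -0.6, 0, 0, 0, 0, 0],
  [0, 0, 0, 0, 0, 0, 0],
])

```text
time_s: 13.65
tcp_pos: [0.5212, 0.1411, 0.203]
tcp_rot: [-1.563, 0.187, -0.187]
wrist_force: [0.2, 0.3, 0.6]
finger_gap: 0.085
```

```bash
python3 d.py 0.5985 0.1214 0.19 -13.6
python3 - <<'E'
from h import *
s=arm.observe();im=vision.get_image("wrist"); cv2.imwrite("pics/w6.png",im["pixels"][:,:,::-1])
np.savez("w6.npz",**im,**{"tcp_pos":s["tcp_pos"],"tcp_rot":s["tcp_rot"]})
im=vision.get_image("scene"); print(crop(im["pixels"],(335,200),120,90,6,"pics/s6.png"))
E
```

```text
t 13.65 pos [0.5212 0.1411 0.203 ] yaw -13.63 gap 0.085 F [0.2 0.3 0.6] M [-0.05  0.   -0.01]
shift units [ 2.66  0.43 -0.03] turn units [ 0.01 -0.01 -0.  ]
(275, 155)
```

View pics/s6.png

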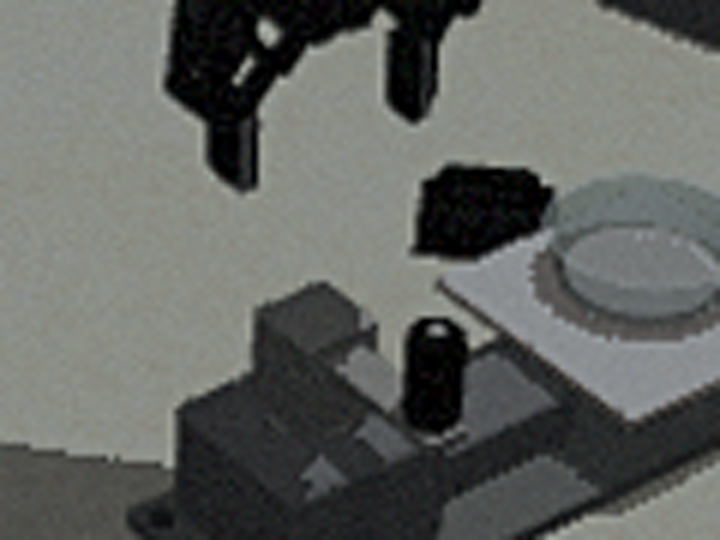

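View pics/w6.png

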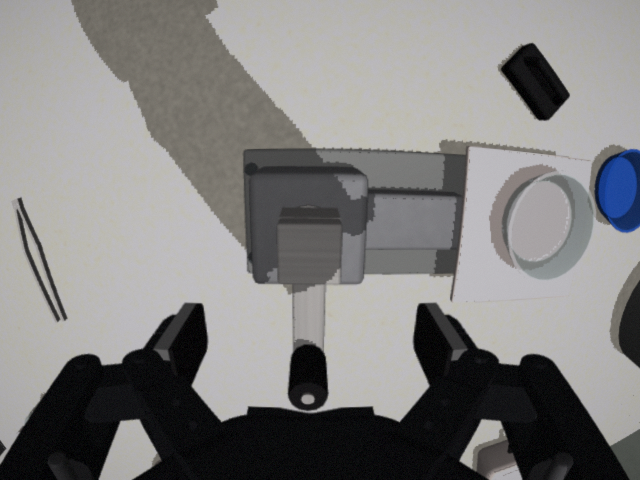

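Run:
```python
from h import *
w=np.load("w6.npz"); im={k:w[k] for k in ("mtx","hand_eye")}; st={k:w[k] for k in("tcp_pos","tcp_rot")}
h=plane(ray(im,(308,398),st),.167); c=[plane(ray(im,u,st),.130) for u in[(278,222),(340,222),(341,283),(279,283)]]
print(h.round(4),np.mean(c,0).round(4)); d=h-np.mean(c,0);print(np.hypot(*d[:2]),np.degrees(np.arctan2(d[1],d[0])))
for i in range(4): print(np.linalg.norm(c[i]-c[i-1]).round(4))
```

```text
[0.6   0.121 0.167] [0.5195 0.1414 0.13  ]
0.0829650679914508 -14.218632919206252
0.0398
0.0374
0.0399
0.0394
```

Call:
drive_tool([
  [0.6, 0, -0.03, 0, 0, 0, 0],
  [0.9, 0, 0, 0, 0, 0, 0],
  [0.8, 0, 0, 0, 0, 0, 0],
  [0.35, 0, 0, 0, 0, 0, 0],
  [0, 0.4, 0, 0, 0, 0, 0],
  [0, 0.8, 0, 0, 0, 0, 0],
  [0, 0.7, 0, 0, 0, 0, 0],
  [0, 0.3, 0, 0, 0, 0, 0],
  [0, 0, 0, 0, 0, 0, 0],
  [0, 0, 0, 0, 0, 0, 0],
])

```text
time_s: 14.75
tcp_pos: [0.5937, 0.1208, 0.1235]
tcp_rot: [-1.568, 0.197, -0.174]
wrist_force: [-0.2, -0.9, 0.6]
finger_gap: 0.0853
```

```bash
python3 d.py 0.5987 0.1215 0.132 -13.6
```

```text
t 14.75 pos [0.5937 0.1208 0.1235] yaw -13.5 gap 0.0853 F [-0.2 -0.9  0.6] M [ 0.05 -0.05 -0.  ]
shift units [ 0.15 -0.29  0.06] turn units [ 0.07  0.02 -0.13]
```

Call:
drive_tool([
  [0.15, -0.3, 0.06, 0.07, 0.02, -0.13, 0],
  [0, 0, 0, 0, 0, 0, 0],
  [0, 0, 0, 0, 0, 0, 120],
  [0, 0, 0, 0, 0, 0, 160],
  [0, 0, 0, 0, 0, 0, 160],
  [0, 0, 0, 0, 0, 0, 220],
  [0, 0, 0, 0, 0, 0, 220],
  [0, 0, 0, 0, 0, 0, 220],
  [0, 0, 0, 0, 0, 0, 220],
  [0, 0, 0, 0, 0, 0, 220],
], newtons=40)

```text
time_s: 15.75
tcp_pos: [0.6, 0.122, 0.1361]
tcp_rot: [-1.56, 0.183, -0.191]
wrist_force: [-0.3, -0.6, 1.3]
finger_gap: 0.0236
```

```bash
python3 d.py 0.5987 0.1215 0.132 -13.6
```

```text
t 15.75 pos [0.6    0.122  0.1361] yaw -13.63 gap 0.0236 F [-0.3 -0.6  1.3] M [-0.03  0.01 -0.01]
shift units [-0.04  0.14 -0.03] turn units [-0.03 -0.    0.05]
```

Call:
drive_tool([
  [-0.03, 0.05, -0.42, 0, 0, 0, 220],
  [-0.1, 0.05, -0.41, 0, 0, 0, 220],
  [-0.16, 0, -0.39, 0, 0, 0, 220],
  [-0.22, 0, -0.36, 0, 0, 0, 220],
  [-0.27, 0, -0.32, 0, 0, 0, 220],
  [0, 0, 0, 0, 0, 0, 220],
  [0, 0, 0, 0, 0, 0, 220],
  [0, 0, 0, 0, 0, 0, 220],
  [0, 0, 0, 0, 0, 0, 220],
  [0, 0, 0, 0, 0, 0, 220],
])

```text
time_s: 16.75
tcp_pos: [0.568, 0.0726, 0.1351]
tcp_rot: [-1.554, 0.172, -0.199]
wrist_force: [-0.1, -0.7, 3.2]
finger_gap: 0.0241
```

```bash
cat > wnd.py <<'E'
from h import *
C=np.array([.521,.1404]); import sys
s=arm.observe(); p=s["tcp_pos"]; d=p[:2]-C; a=np.degrees(np.arctan2(d[1],d[0]))
Rt=R.from_rotvec(s["tcp_rot"]).as_matrix()
print("t",round(s["time_s"],2),"r",np.hypot(*d).round(4),"z",p[2].round(4),"phi",(-13.6-a).round(1)%360,"F",s["wrist_force"].round(1),"gap",s["finger_gap"])
# hand turn error wanted upright, yaw -13.6
c,n=np.cos(np.radians(-13.6)),np.sin(np.radians(-13.6)); G=np.column_stack([[c,n,0],[0,0,-1],[-n,c,0]])
print("turn corr",(np.degrees(R.from_matrix(Rt.T@G).as_rotvec())/6).round(2))
ph=np.radians(-13.6-a); N=int(sys.argv[1]); st=np.radians(float(sys.argv[2])); zt=float(sys.argv[3])
# next waypoints on the circle (tool units), first one also takes out the radial error
cur=np.array([np.hypot(*d)*np.cos(ph),-np.hypot(*d)*np.sin(ph)])
for k in range(1,N+1):
    nx=.08*np.array([np.cos(ph+k*st),-np.sin(ph+k*st)]); v=(nx-cur)/.03; cur=nx
    print(f"[{v[0]:.2f}, {(p[2]-zt)/.03/N:.2f}, {v[1]:.2f}]",end=" ")
print()
E
python3 wnd.py 10 9 0.134
```

```text
t 16.75 r 0.0825 z 0.1351 phi 41.7 F [-0.1 -0.7  3.2] gap 0.02410694538051959
turn corr [-0.1   0.01  0.16]
[-0.37, 0.00, -0.23] [-0.34, 0.00, -0.24] [-0.38, 0.00, -0.18] [-0.40, 0.00, -0.12] [-0.41, 0.00, -0.06] [-0.42, 0.00, 0.01] [-0.41, 0.00, 0.07] [-0.40, 0.00, 0.14] [-0.37, 0.00, 0.20] [-0.33, 0.00, 0.25]
```

Call:
drive_tool([
  [-0.34, 0, -0.26, -0.1, 0, 0.16, 220],
  [-0.34, 0, -0.24, 0, 0, 0, 220],
  [-0.38, 0, -0.18, 0, 0, 0, 220],
  [-0.4, 0, -0.12, 0, 0, 0, 220],
  [-0.41, 0, -0.06, 0, 0, 0, 220],
  [-0.42, 0, 0.01, 0, 0, 0, 220],
  [-0.41, 0, 0.07, 0, 0, 0, 220],
  [-0.4, 0, 0.14, 0, 0, 0, 220],
  [-0.37, 0, 0.2, 0, 0, 0, 220],
  [-0.33, 0, 0.25, 0, 0, 0, 220],
])

```text
time_s: 17.75
tcp_pos: [0.4572, 0.0918, 0.1357]
tcp_rot: [-1.563, 0.18, -0.198]
wrist_force: [1.9, -2.5, 2.1]
finger_gap: 0.0236
```

```bash
python3 wnd.py 10 9 0.134
python3 - <<'E'
from h import *
im=vision.get_image("scene"); print(crop(im["pixels"],(335,200),120,90,6,"pics/s7.png"))
E
```

```text
t 17.75 r 0.0802 z 0.1357 phi 129.1 F [ 1.9 -2.5  2.1] gap 0.02359981880262825
turn corr [-0.01 -0.03  0.11]
[-0.30, 0.01, 0.29] [-0.25, 0.01, 0.33] [-0.20, 0.01, 0.37] [-0.14, 0.01, 0.39] [-0.08, 0.01, 0.41] [-0.01, 0.01, 0.42] [0.06, 0.01, 0.41] [0.12, 0.01, 0.40] [0.18, 0.01, 0.38] [0.24, 0.01, 0.34] 
(275, 155)
```

View pics/s7.png

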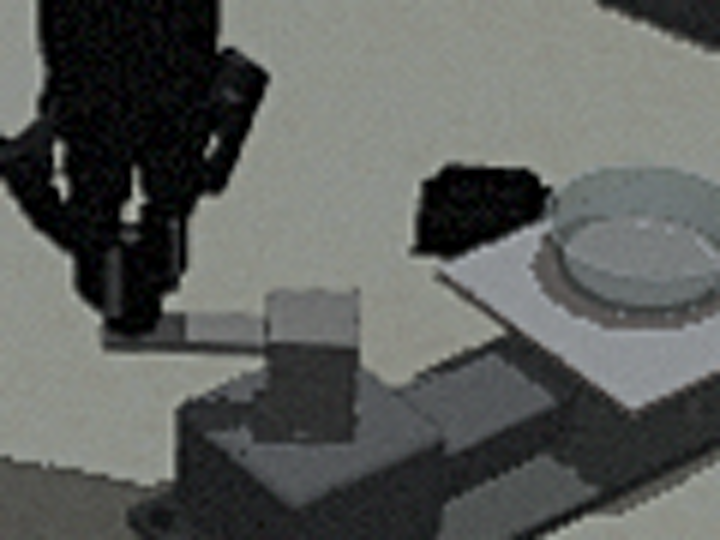

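The crank is seated and turning with the handle, and the platform is rising. I'll keep winding.

Call:
drive_tool([
  [-0.3, 0.01, 0.29, 0, 0, 0.11, 220],
  [-0.25, 0.01, 0.33, 0, 0, 0, 220],
  [-0.2, 0.01, 0.37, 0, 0, 0, 220],
  [-0.14, 0.01, 0.39, 0, 0, 0, 220],
  [-0.08, 0.01, 0.41, 0, 0, 0, 220],
  [-0.01, 0.01, 0.42, 0, 0, 0, 220],
  [0.06, 0.01, 0.41, 0, 0, 0, 220],
  [0.12, 0.01, 0.4, 0, 0, 0, 220],
  [0.18, 0.01, 0.38, 0, 0, 0, 220],
  [0.24, 0.01, 0.34, 0, 0, 0, 220],
])

```text
time_s: 18.8
tcp_pos: [0.4772, 0.2078, 0.1344]
tcp_rot: [-1.565, 0.182, -0.196]
wrist_force: [3.1, -10.1, 8.5]
finger_gap: 0.0239
```

```bash
python3 wnd.py 10 9 0.134
```

```text
t 18.8 r 0.0804 z 0.1344 phi 223.4 F [  3.1 -10.1   8.5] gap 0.023857918392066794
turn corr [ 0.01 -0.04  0.09]
[0.32, 0.00, 0.27] [0.35, 0.00, 0.23] [0.38, 0.00, 0.17] [0.40, 0.00, 0.11] [0.42, 0.00, 0.04] [0.42, 0.00, -0.02] [0.41, 0.00, -0.09] [0.39, 0.00, -0.15] [0.36, 0.00, -0.21] [0.33, 0.00, -0.26]
```

Call:
drive_tool([
  [0.32, 0, 0.27, 0, 0, 0.09, 220],
  [0.35, 0, 0.23, 0, 0, 0, 220],
  [0.38, 0, 0.17, 0, 0, 0, 220],
  [0.4, 0, 0.11, 0, 0, 0, 220],
  [0.42, 0, 0.04, 0, 0, 0, 220],
  [0.42, 0, -0.02, 0, 0, 0, 220],
  [0.41, 0, -0.09, 0, 0, 0, 220],
  [0.39, 0, -0.15, 0, 0, 0, 220],
  [0.36, 0, -0.21, 0, 0, 0, 220],
  [0.33, 0, -0.26, 0, 0, 0, 220],
])

```text
time_s: 19.8
tcp_pos: [0.5879, 0.1863, 0.1347]
tcp_rot: [-1.571, 0.194, -0.175]
wrist_force: [-5.4, 0.2, 7.3]
finger_gap: 0.0236
```

```bash
python3 wnd.py 10 9 0.134
```

```text
t 19.8 r 0.0812 z 0.1347 phi 311.9 F [-5.4  0.2  7.3] gap 0.02363912777890023
turn corr [ 0.09  0.03 -0.11]
[0.26, 0.00, -0.33] [0.24, 0.00, -0.34] [0.18, 0.00, -0.38] [0.12, 0.00, -0.40] [0.06, 0.00, -0.41] [-0.01, 0.00, -0.42] [-0.08, 0.00, -0.41] [-0.14, 0.00, -0.39] [-0.20, 0.00, -0.37] [-0.25, 0.00, -0.33]
```

Call:
drive_tool([
  [0.26, 0, -0.33, 0.09, 0.03, -0.11, 220],
  [0.24, 0, -0.34, 0, 0, 0, 220],
  [0.18, 0, -0.38, 0, 0, 0, 220],
  [0.12, 0, -0.4, 0, 0, 0, 220],
  [0.06, 0, -0.41, 0, 0, 0, 220],
  [-0.01, 0, -0.42, 0, 0, 0, 220],
  [-0.08, 0, -0.41, 0, 0, 0, 220],
  [-0.14, 0, -0.39, 0, 0, 0, 220],
  [-0.2, 0, -0.37, 0, 0, 0, 220],
  [-0.25, 0, -0.33, 0, 0, 0, 220],
])

```text
time_s: 20.8
tcp_pos: [0.571, 0.0759, 0.1358]
tcp_rot: [-1.553, 0.175, -0.192]
wrist_force: [4.6, 1.1, 1.5]
finger_gap: 0.0238
```

```bash
python3 wnd.py 10 9 0.134;  python3 - <<'E'
from h import *
im=vision.get_image("scene"); print(crop(im["pixels"],(335,200),120,90,6,"pics/s8.png"))
E
```

```text
t 20.8 r 0.0817 z 0.1358 phi 38.6 F [4.6 1.1 1.5] gap 0.023837660599551766
turn corr [-0.11  0.03  0.09]
[-0.33, 0.01, -0.27] [-0.33, 0.01, -0.26] [-0.37, 0.01, -0.20] [-0.39, 0.01, -0.14] [-0.41, 0.01, -0.08] [-0.42, 0.01, -0.01] [-0.42, 0.01, 0.05] [-0.40, 0.01, 0.12] [-0.38, 0.01, 0.18] [-0.35, 0.01, 0.23] 
(275, 155)
```

View pics/s8.png

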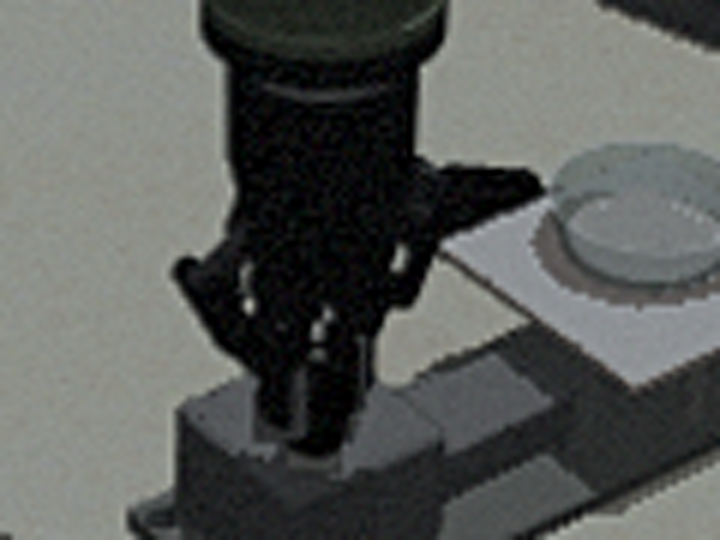

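One turn is done and the platform is visibly higher, with the dish steady on it. Starting the second turn.

Call:
drive_tool([
  [-0.33, 0.01, -0.27, -0.11, 0.03, 0.09, 220],
  [-0.33, 0.01, -0.26, 0, 0, 0, 220],
  [-0.37, 0.01, -0.2, 0, 0, 0, 220],
  [-0.39, 0.01, -0.14, 0, 0, 0, 220],
  [-0.41, 0.01, -0.08, 0, 0, 0, 220],
  [-0.42, 0.01, -0.01, 0, 0, 0, 220],
  [-0.42, 0.01, 0.05, 0, 0, 0, 220],
  [-0.4, 0.01, 0.12, 0, 0, 0, 220],
  [-0.38, 0.01, 0.18, 0, 0, 0, 220],
  [-0.35, 0.01, 0.23, 0, 0, 0, 220],
])

```text
time_s: 21.85
tcp_pos: [0.4584, 0.0892, 0.1351]
tcp_rot: [-1.563, 0.181, -0.199]
wrist_force: [2.5, -1.7, 9.6]
finger_gap: 0.024
```

```bash
python3 wnd.py 10 9 0.134
```

```text
t 21.85 r 0.0808 z 0.1351 phi 127.1 F [ 2.5 -1.7  9.6] gap 0.024042614163389077
turn corr [-0.01 -0.04  0.1 ]
[-0.30, 0.00, 0.30] [-0.27, 0.00, 0.32] [-0.21, 0.00, 0.36] [-0.15, 0.00, 0.39] [-0.09, 0.00, 0.41] [-0.02, 0.00, 0.42] [0.04, 0.00, 0.42] [0.11, 0.00, 0.40] [0.17, 0.00, 0.38] [0.23, 0.00, 0.35]
```

Call:
drive_tool([
  [-0.3, 0, 0.3, 0, -0.04, 0.1, 220],
  [-0.27, 0, 0.32, 0, 0, 0, 220],
  [-0.21, 0, 0.36, 0, 0, 0, 220],
  [-0.15, 0, 0.39, 0, 0, 0, 220],
  [-0.09, 0, 0.41, 0, 0, 0, 220],
  [-0.02, 0, 0.42, 0, 0, 0, 220],
  [0.04, 0, 0.42, 0, 0, 0, 220],
  [0.11, 0, 0.4, 0, 0, 0, 220],
  [0.17, 0, 0.38, 0, 0, 0, 220],
  [0.23, 0, 0.35, 0, 0, 0, 220],
])

```text
time_s: 22.85
tcp_pos: [0.4728, 0.2039, 0.1352]
tcp_rot: [-1.569, 0.187, -0.19]
wrist_force: [3.3, -8.1, 3.5]
finger_gap: 0.0237
```

```bash
python3 wnd.py 10 9 0.134
```

```text
t 22.85 r 0.0797 z 0.1352 phi 219.2 F [ 3.3 -8.1  3.5] gap 0.02372814637863599
turn corr [ 0.06 -0.03  0.03]
[0.28, 0.00, 0.31] [0.33, 0.00, 0.25] [0.37, 0.00, 0.20] [0.39, 0.00, 0.14] [0.41, 0.00, 0.07] [0.42, 0.00, 0.01] [0.41, 0.00, -0.06] [0.40, 0.00, -0.12] [0.38, 0.00, -0.18] [0.34, 0.00, -0.24]
```

Call:
drive_tool([
  [0.28, 0, 0.31, 0.06, -0.03, 0.03, 220],
  [0.33, 0, 0.25, 0, 0, 0, 220],
  [0.37, 0, 0.2, 0, 0, 0, 220],
  [0.39, 0, 0.14, 0, 0, 0, 220],
  [0.41, 0, 0.07, 0, 0, 0, 220],
  [0.42, 0, 0.01, 0, 0, 0, 220],
  [0.41, 0, -0.06, 0, 0, 0, 220],
  [0.4, 0, -0.12, 0, 0, 0, 220],
  [0.38, 0, -0.18, 0, 0, 0, 220],
  [0.34, 0, -0.24, 0, 0, 0, 220],
])

```text
time_s: 23.85
tcp_pos: [0.5839, 0.1913, 0.1348]
tcp_rot: [-1.572, 0.193, -0.171]
wrist_force: [-2.6, 1.2, 6.1]
finger_gap: 0.0236
```

```bash
python3 wnd.py 6 9 0.134
```

```text
t 23.85 r 0.0809 z 0.1348 phi 307.5 F [-2.6  1.2  6.1] gap 0.023625260961089488
turn corr [ 0.1   0.05 -0.12]
[0.29, 0.00, -0.30] [0.26, 0.00, -0.32] [0.21, 0.00, -0.36] [0.15, 0.00, -0.39] [0.09, 0.00, -0.41] [0.02, 0.00, -0.42]
```

Call:
drive_tool([
  [0.29, 0, -0.3, 0.1, 0.05, -0.12, 220],
  [0.26, 0, -0.32, 0, 0, 0, 220],
  [0.21, 0, -0.36, 0, 0, 0, 220],
  [0.15, 0, -0.39, 0, 0, 0, 220],
  [0.09, 0, -0.41, 0, 0, 0, 220],
  [0.02, 0, -0.42, 0, 0, 0, 220],
  [0, 0, -0.1, 0, 0, 0, 220],
  [0, 0, 0, 0, 0, 0, 220],
  [0, 0, 0, 0, 0, 0, 220],
  [0, 0, 0, 0, 0, 0, 220],
])

```text
time_s: 24.85
tcp_pos: [0.6003, 0.1225, 0.1356]
tcp_rot: [-1.555, 0.181, -0.183]
wrist_force: [3.8, -0.9, 3.9]
finger_gap: 0.024
```

```bash
python3 wnd.py 2 5 0.134
```

```text
t 24.85 r 0.0813 z 0.1356 phi 359.1 F [ 3.8 -0.9  3.9] gap 0.023980373959263
turn corr [-0.08  0.05  0.  ]
[-0.05, 0.03, -0.23] [-0.03, 0.03, -0.23]
```

Call:
drive_tool([
  [0, 0, 0, 0, 0, 0, 100],
  [0, 0, 0, 0, 0, 0, 0],
  [0, 0, 0, 0, 0, 0, 0],
  [0, 0, 0, 0, 0, 0, 0],
  [0, 0, 0, 0, 0, 0, 0],
  [0, -0.3, 0, 0, 0, 0, 0],
  [0, -0.8, 0, 0, 0, 0, 0],
  [0, -0.9, 0, 0, 0, 0, 0],
  [0, -0.9, 0, 0, 0, 0, 0],
  [0, -0.6, 0, 0, 0, 0, 0],
])

```text
time_s: 25.85
tcp_pos: [0.5978, 0.1225, 0.2436]
tcp_rot: [-1.557, 0.186, -0.176]
wrist_force: [-0.3, 0.1, -0.8]
finger_gap: 0.0852
```

Call:
drive_tool([
  [-0.7, -0.3, -0.3, 0, 0, 0, 0],
  [-0.9, -0.3, -0.5, 0, 0, 0, 0],
  [-0.9, 0, -0.6, 0, 0, 0, 0],
  [-0.5, 0, -0.3, 0, 0, 0, 0],
  [0, 0, 0, 0, 0, 0, 0],
  [0, 0, 0, 0, 0, 0, 0],
  [0, 0, 0, 0, 0, 0, 0],
  [0, 0, 0, 0, 0, 0, 0],
  [0, 0, 0, 0, 0, 0, 0],
  [0, 0, 0, 0, 0, 0, 0],
])

```text
time_s: 26.85
tcp_pos: [0.4971, 0.0931, 0.2688]
tcp_rot: [-1.554, 0.18, -0.182]
wrist_force: [-0.1, 0.3, 0.4]
finger_gap: 0.0852
```

Run:
```python
from h import *
s=arm.observe();print(s["time_s"],s["tcp_pos"],R.from_rotvec(s["tcp_rot"]).as_matrix().round(3)[:,0],s["wrist_force"],s["finger_gap"]);im=vision.get_image("wrist"); cv2.imwrite("pics/w9.png",im["pixels"][:,:,::-1])
np.savez("w9.npz",**im,**{"tcp_pos":s["tcp_pos"],"tcp_rot":s["tcp_rot"]})
im=vision.get_image("scene"); cv2.imwrite("pics/s9f.png",im["pixels"][:,:,::-1]); print(crop(im["pixels"],(350,200),120,90,6,"pics/s9.png"))
im=vision.get_image("top"); cv2.imwrite("pics/t9.png",im["pixels"][:,:,::-1])
```

```text
26.85 [0.49710745 0.09306557 0.26878984] [ 0.973 -0.229  0.   ] [-0.09178412  0.28667963  0.35113331] 0.08520745990608464
(290, 155)
```

View pics/s9.png

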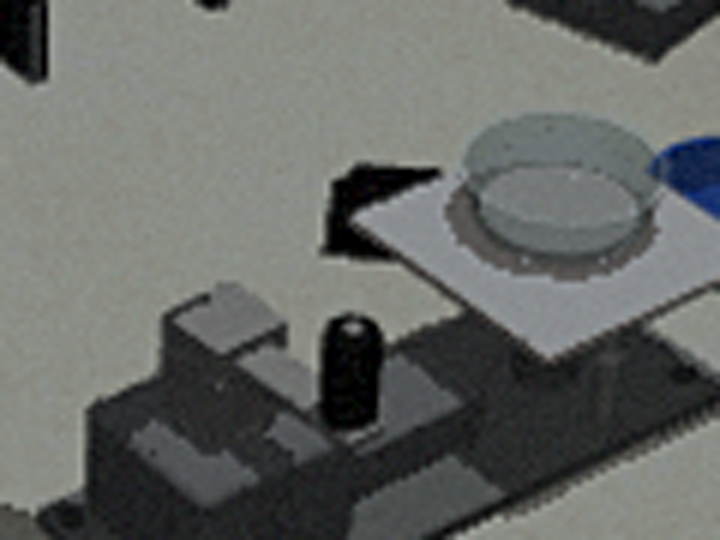

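View pics/w9.png

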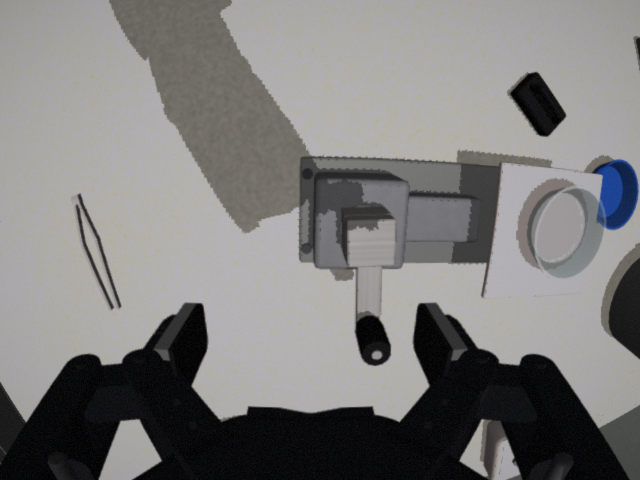

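View pics/t9.png

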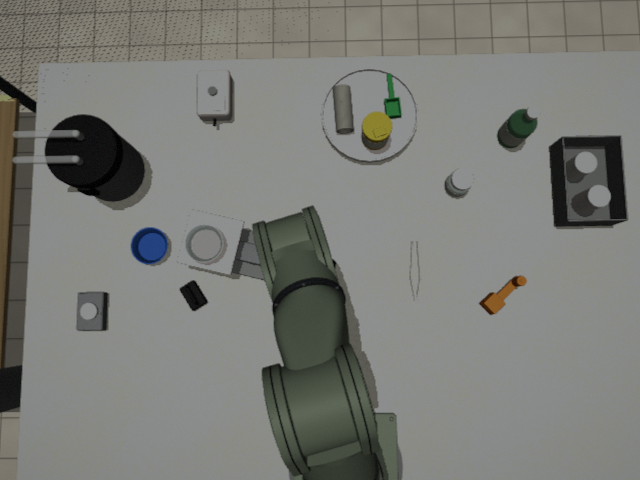

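Run:
```python
from h import *
T=vision.get_image("top");S=vision.get_image("scene")
print("platform corner",tri(ray(T,(243.5,219.5)),ray(S,(290+550/6,155+355/6))))
w=np.load("w9.npz"); im={k:w[k] for k in ("mtx","hand_eye")}; st={k:w[k] for k in("tcp_pos","tcp_rot")}
c=[plane(ray(im,u,st),.130) for u in[(347,220),(395,219),(396,267),(348,267)]]; h=plane(ray(im,(376,355),st),.167)
m=np.mean(c,0);d=h-m;print(m.round(4),h.round(4),np.hypot(*d[:2]),np.degrees(np.arctan2(d[1],d[0])),[np.linalg.norm(c[i]-c[i-1]).round(4) for i in range(4)])
d0=plane(ray(T,(206,244)),.11);print("dish c",d0.round(3)); pc=np.array([.521,.1404])+.2*np.array([.2351,.972]);print("platform c",pc)
print(arm.observe()["time_s"])
```

```text
platform corner (array([0.62279744, 0.24984501, 0.09199746]), [np.float64(0.9), np.float64(0.9)])
[0.5211 0.1403 0.13  ] [0.6013 0.1242 0.167 ] 0.08185451687622605 -11.354027911230924 [np.float64(0.0395), np.float64(0.0387), np.float64(0.041), np.float64(0.0404)]
dish c [0.56  0.341 0.11 ]
platform c [0.56802 0.3348 ]
27.1
```

The platform is at 0.092 m, where two turns should bring it to 0.094 m. The hub is on the shaft axis at seated height, and the dish is about 10 mm from the platform's centre.

```bash
python3 -c "
from workcell import arm
print(arm.job_done())"
```

```text
the job is handed in; nothing more can be done
None
```

I fitted the steel crank onto the square shaft, wound it two full turns clockwise by its handle, let go and backed the arm away. The job was handed in at about 27 s; the interface gives no verdict.

**Last checks:**
- **Crank:** the hub measured at (0.521, 0.140), matching the shaft axis. Its top face measured about 40 mm across at the height it should have when fully down, so it looks seated and upright.
- **Winding:** the crank angle reads two turns within about 3°. The platform measures 0.092 m high, against 0.094 m expected.
- **Dish:** it sits upright, about 10 mm from the platform's centre.
- **Bystanders:** the tweezers, jar and magnet appear unmoved in the top view. I did not re-measure them.
- **Robot:** the wrist force is near zero and the gripper is open and clear of everything.

**Small disagreements:**
- Before the lift, the two-view heights were 4–7 mm off the stated ones.
- The handle distance measured 82 mm instead of 80 mm.
- The finger gap on the 26 mm sleeve read about 24 mm.

No check failed.

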